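Rehang the analyser's lift-off chamber door

ROBOT

A 7-joint arm with a two-finger parallel gripper is mounted at the origin on the work surface. World frame = base frame: x ahead of the robot, y to its left, z up, the work surface at z = 0. Lengths are in m, angles in rad, forces in N, time in s.
With the tool pointing down it reaches from about 0.425 to 0.875 m from the base axis. Payload 4.7 kg.
Tool frame: the origin (TCP) lies on the centre line of the jaws, within the pads' length; the fingertips stand 8 mm ahead of it and the grasp point (between the pads) lies 11 mm behind it; z points along the fingers, y is the direction in which the jaws open and shut (so a half turn about z gives the same grasp; the last joint's range is limited). The gripper opens to 85 mm and grips with 20 to 120 N. Pads are 22 mm wide; open, the fingers measure 114 mm over their backs; the gripper's body (76 mm by 85 mm) begins 54 mm behind the grasp point. The pads swing forward as they close: fully open they stand 13 mm farther back than shut.
Start: joints at [-1.23, 0.321, -0.07, 1.45, 0.023, 1.371, -0.057], TCP at [0.209, 0.616, 0.239] pointing down, gripper open.
Joint ranges: [-2.86, 2.86], [-0.3, 2.09], [-1.38, 1.24], [0.06, 2.45], [-1.56, 4.7], [0.09, 2.05], [-2.69, 2.69]. Speed limits (rad/s): [2.57, 2.57, 3.14, 3.14, 3.14, 3.14, 3.14].

INTERFACE

Orientations are given as a rotation vector (axis times angle).
In Python, from station import bot gives the robot as it stands. The module is installed in compiled form; this text tells all that it offers.
- The arm moves only by the tool move_arm, never from a script. Its argument "deltas" is a list that holds one entry, the list of rows, each a list of 6 numbers: the shift along the tool's x, y, z scaled (see below), then the turn, a rotation vector about the tool's x, y, z scaled (see below). A call has 1 to 10 rows; each row shifts and turns the commanded pose from where the row before left it, along the tool's axes as they then stand; what a row does not reach is not made up. The controller multiplies each number of a shift by 0.02 m and each number of a turn by 8 degrees. A row lasts 1/10 s, in which the tool goes at most 50 mm and 8.59 degrees, less where a joint would pass 70% of its speed; a pose out of reach is approached as far as the arm can. A call with a number of a shift or a turn outside -1 to 1 is refused whole. A call with a gripper value outside its range is refused whole. "fingers" is the opening in per cent of the stroke, from 0 (shut) to 100 (fully open), set as the call begins (left out, the last holds). The fingers move at their own pace and stop on an object; the grip force is fixed at half the most. Time passes only in rows, so rows that do not move let the fingers close. It gives the time, the measured TCP pose, the force and the opening at its end, in the units of the state.
- bot.get_state(): the state, without advancing time (a new reading comes with each control period).
- bot.get_image(name): name is "side" or "top" or "wrist"; returns the picture (384x512x3 uint8, red, green, blue); there is no depth.
- bot.camera_model(name): a dict with "vertical_fov" (degrees; the focal length in pixels is half the picture's height over the tangent of half this angle, whatever the lens; pixels are square), "cx", "cy" (the principal point, pixels), "extrinsics" (4x4, takes a point from camera to world coordinates); the wrist camera has in their place "T_tool_cam" (4x4, takes a point from camera to tool coordinates, whose origin is the TCP and whose axes are the flange's). Camera axes: x right, y up, looking along -z (the intrinsics and any distortion apply to the point x, -y, -z); pixel columns grow to the right and rows downward; lengths in m; the calibration is good to about 2 mm. A picture is of the moment at which its call begins: read the wrist's pose just before it. camera_model takes no time and is no camera call.
- bot.job_done(): hands the job in, once; it reports no verdict.
The state is a dict: "time_s": time; "qpos": joint angles; "dq": joint speeds; "joint_efforts": joint torques, N m; "tool_pos": TCP position; "ee_rot": TCP orientation; "wrist_force": force on the tool from outside, world axes, zero at the start; "moment": the same for the moment, N m; "opening": opening from 0.0 (shut) to 1.0 (fully open).
Only numpy, scipy, OpenCV 4.12 (cv2) and the standard library are available. Lean on these libraries where they do the work, as an engineer would, in place of code of your own. Each camera call takes 0.05 s, during which the arm holds its last target. There are 200 camera calls.

TASK

Take the blue chamber door out of its slotted stand and hang it back on the white analyser: with the door standing open at about a right angle to the front, lower both hinge knuckles gently, feeling for the pins and never forcing them, until it sits fully home on both pins. Then swing it shut against the rubber stops and let go, leaving the other things on the bench where they are.

Things in the scene. Friction and masses are not known exactly. Their poses are not given: they have to be found in the camera images.
- door: Blue door panel, loose, 130 mm wide, 150 mm high, 10 mm thick, about 0.3 kg, dark window, two steel hinge knuckles off one upright edge. Starts upright in the stand. Origin at the centre of the panel, half-way up; x goes through its thickness from outer to inner face (towards the analyser when shut), y from hinge edge to free edge, z up.
- door_top (a point): Middle of the door's top edge (75 mm above its centre); axes as the door's. The door can be gripped across its 10 mm thickness (its x) anywhere along this edge.
- door_axis (a point): Axis of the knuckles at the underside of the lower one (x 0, y -83, z -60 mm in the door's frame); axes as the door's. The two knuckles are tubes on this axis, outside 19 mm across, bore 10.4 mm right through, each 20 mm tall; the upper one's underside is 100 mm above this point.
- door_edge (a point): Point in the middle of the panel's thickness, half-way up, 11 mm in from the free edge (y +54 mm in the door's frame); axes as the door's.
- stand: Fixed grey plastic stand, foot 110 x 100 x 8 mm, with two upright walls 90 mm long and 30 mm tall that leave a 12 mm slot along its y; the door's lower edge stands 30 mm deep in the slot, 8 mm above the bench, and must be lifted straight up by more than 35 mm. Origin at the centre of the underside, on the bench.
- analyser: White bench instrument, fixed, 300 mm deep, 320 wide, 200 tall. Origin on the bench below the middle of its front face; the front looks along -x, y runs along the front, z up. The door is shut when its axes lie along the analyser's; from there it opens anticlockwise seen from above (positive yaw; a right angle open = +1.57 rad), and swings freely in front of the face.
- hinge_seat (a point): NOMINAL place of the hinge pins' axis at the lower pin's shoulder (analyser frame x -22, y -75, z 65 mm; axes as the analyser's). The pins are eccentric adjusters: their true common axis is upright but lies 3 to 6 mm to one side of this point, in a direction that differs each time and that this reading does not show. With the door home door_axis is at this height.
- upper_seat (a point): The same nominal axis at the upper pin's shoulder, 100 mm above the lower one. Both pins are greased brass, upright, 8 mm in diameter and 15 mm tall above their shoulders, tops nearly flat, locked in place; the shoulders are brass washers 17 mm across, centred on the pins, on aluminium arms 18 mm wide from the front face. When home the knuckles' undersides rest on the washers.
- stop (a point): Middle of the plane of the two rubber stops' front faces (analyser frame x -17, y 62, z 125 mm; axes as the analyser's); the stops are 16 mm wide, one 50 mm above and one 50 mm below this point. When the door is shut its inner face rests on them, with door_edge at x = -5 mm from this point.
- vial: Bystander: small amber glass vial with a white cap, 32 mm across, 60 mm tall, standing on the bench; origin at its underside.
- bottle: Bystander: amber reagent bottle with a red cap, 60 mm across, 140 mm tall; origin at its underside.
- dish: Bystander: white ceramic dish, 60 mm across, 14 mm tall; origin at its underside.
- pan_tray: Bystander: white plastic sample-pan tray with divisions, 100 x 70 x 20 mm; origin at its underside.
- mouse: Bystander: black computer mouse, 105 x 60 x 30 mm; origin at its underside.
- tweezers: Bystander: steel tweezers, 175 mm long, 5 mm thick, lying on top of the analyser; origin at the underside.
- driver: Bystander: screwdriver lying on the bench.
There are look-alikes about, which are no part of the job. What is meant by the stand is not green or turquoise, and is the smaller of those in its own colour.

How it is judged:
By the outcome, as a careful person would: the job done as asked, in the order asked, and still so for the second after the job is handed in, with the robot touching nothing.
It also fails if it takes over 72 s, if anything falls off the work surface, if the arm or the gripper's body presses on something with over 40 N, if the wrist force passes 120 N, or if a joint passes its speed limit or range.

## Working session

There is one attempt and no reset: what is moved stays moved. The work goes in short steps, Python scripts to look and compute and a tool call to move; the robot and the scene stay as the last step left them, time stands still between calls to the robot, and variables do not carry over. Pictures are saved under pics/ and viewed, about 8 in all and at most 12, crops included, and the job is handed in when it is done.

Besides the shell and the picture viewer there is one more tool, called after "Emit:" as a command line: name --argument value ..., lists and objects as JSON in quotes. move_arm: Moves the arm, as the interface text tells. Shifts and turns lie within -1 to 1; 1 stands for 0.02 m of shift or 8 degrees of turn. Its arguments: {"type":"object","properties":{"deltas":{"type":"array"},"fingers":{"type":"number"}},"required":["deltas"]}

```bash
mkdir -p pics
python3 - <<'E'
from station import bot
import cv2,numpy as np
s=bot.get_state()
for k,v in s.items(): print(k,np.round(v,4).tolist())
for n in("side","top","wrist"):
    m=bot.camera_model(n);print(n,{k:np.round(v,4).tolist() for k,v in m.items()})
    cv2.imwrite(f"pics/{n}0.png",bot.get_image(n)[:,:,::-1])
a=[cv2.imread(f"pics/{n}0.png") for n in("side","top")]
for n,i in zip(("s","t"),a): cv2.imwrite(f"pics/{n}0b.png",cv2.resize(i,None,fx=1.5625,fy=1.5625,interpolation=cv2.INTER_CUBIC))
E
```

```text
time_s 0.0
qpos [-1.2299, 0.3218, -0.0701, 1.4517, 0.0226, 1.3708, -0.0569]
dq [-0.001, 0.0015, 0.0005, -0.0001, -0.0016, -0.0026, 0.0003]
joint_efforts [-0.0004, -49.3586, -0.3822, -31.4337, 0.013, 0.0113, 0.0]
tool_pos [0.2085, 0.6151, 0.2382]
ee_rot [-0.511, -3.0995, 0.003]
wrist_force [0.4576, 0.2506, 0.4543]
moment [-0.0131, 0.0111, 0.0074]
opening 1.0017
side {'vertical_fov': 47.0121, 'cx': 248.1818, 'cy': 195.7378, 'extrinsics': [[0.9746, 0.1749, -0.1401, 0.2947], [-0.224, 0.7482, -0.6245, -0.6786], [-0.0044, 0.6401, 0.7683, 1.1848], [0.0, 0.0, 0.0, 1.0]]}
top {'vertical_fov': 44.1315, 'cx': 256.432, 'cy': 195.1609, 'extrinsics': [[-0.0072, 0.9909, -0.1344, 0.2834], [-1.0, -0.0071, 0.0017, 0.197], [0.0007, 0.1344, 0.9909, 1.648], [0.0, 0.0, 0.0, 1.0]]}
wrist {'vertical_fov': 58.5582, 'cx': 262.0381, 'cy': 189.2964, 'T_tool_cam': [[-0.0011, 0.9548, 0.2973, 0.0766], [1.0, 0.001, 0.0005, -0.0002], [0.0002, 0.2973, -0.9548, -0.1354], [0.0, 0.0, 0.0, 1.0]]}
```

View pics/s0b.png

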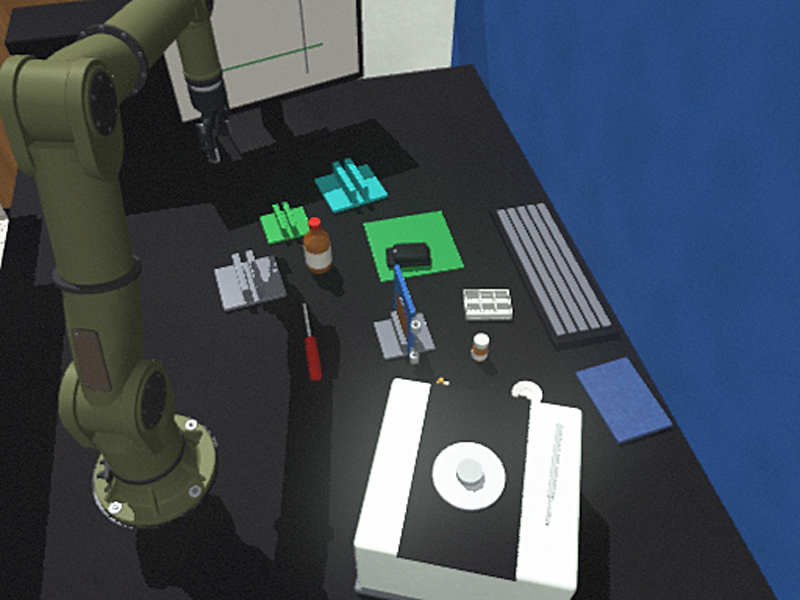

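View pics/t0b.png

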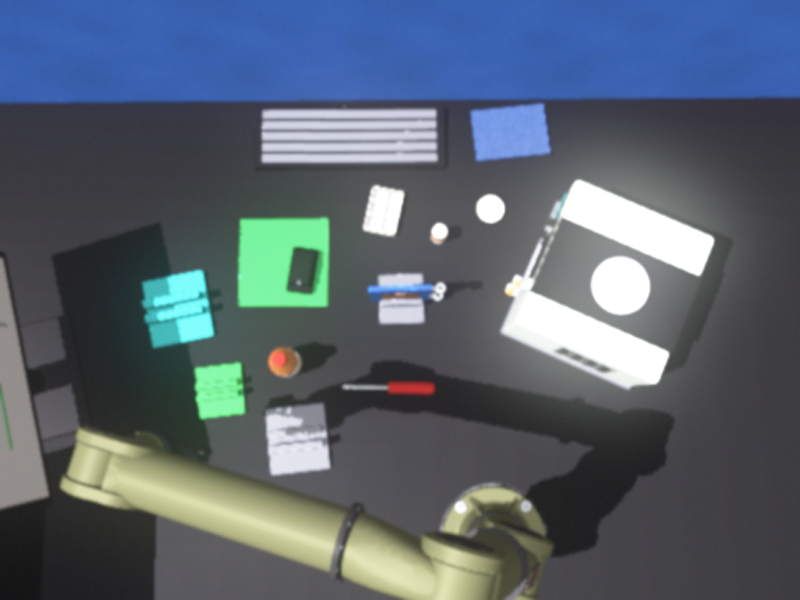

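The top view shows the blue door at (400,291), in the small grey stand, with its knuckles at (438,291). The analyser is at (620,285) with orange pins near (515,286). Stand candidates are:
- turquoise (178,308)
- green (220,390)
- large grey (298,437)
- small grey (400,300)

The small grey one fits: it is neither green nor turquoise, it is the smaller of the two greys, and it holds the door. I'll confirm that in a crop.

```bash
cat > h.py <<'E'
import numpy as np, cv2
from scipy.spatial.transform import Rotation as R
from station import bot
def cam(n,s=None):
    m=bot.camera_model(n); f=192/np.tan(np.radians(m['vertical_fov'])/2)
    if n=='wrist':
        s=s or bot.get_state(); T=np.eye(4);T[:3,:3]=R.from_rotvec(s['ee_rot']).as_matrix();T[:3,3]=s['tool_pos']
        E=T@np.array(m['T_tool_cam'])
    else: E=np.array(m['extrinsics'])
    return f,m['cx'],m['cy'],E
def proj(c,P):
    f,cx,cy,E=c; q=(np.atleast_2d(P)-E[:3,3])@E[:3,:3]
    return np.c_[cx+f*q[:,0]/-q[:,2], cy-f*q[:,1]/-q[:,2]]
def ray(c,uv):
    f,cx,cy,E=c; d=E[:3,:3]@np.array([(uv[0]-cx)/f,-(uv[1]-cy)/f,-1]); return E[:3,3],d
def atz(c,uv,z):
    o,d=ray(c,uv); return o+d*(z-o[2])/d[2]
def crop(img,x0,y0,w,h,k,tick=10):
    o=cv2.resize(img[y0:y0+h,x0:x0+w],None,fx=k,fy=k,interpolation=cv2.INTER_CUBIC)
    for x in range(-(-x0//tick)*tick,x0+w,tick):
        cv2.line(o,((x-x0)*k,0),((x-x0)*k,5),(0,255,255),1)
        if x%(2*tick)==0: cv2.putText(o,str(x),((x-x0)*k,16),0,.35,(0,255,255),1)
    for y in range(-(-y0//tick)*tick,y0+h,tick):
        cv2.line(o,(0,(y-y0)*k),(5,(y-y0)*k),(0,255,255),1); cv2.putText(o,str(y),(7,(y-y0)*k+4),0,.35,(0,255,255),1)
    return o
E
python3 - <<'E'
from h import *
s=cv2.imread('pics/side0.png');t=cv2.imread('pics/top0.png')
a=np.hstack([crop(t,230,165,66,50,6),crop(s,235,165,66,50,6)])
b=np.hstack([crop(t,315,110,66,50,6),crop(t,315,160,66,50,6)])
cv2.imwrite('pics/c1.png',np.vstack([a,b]))
E
```

```text
(no output)
```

View pics/c1.png

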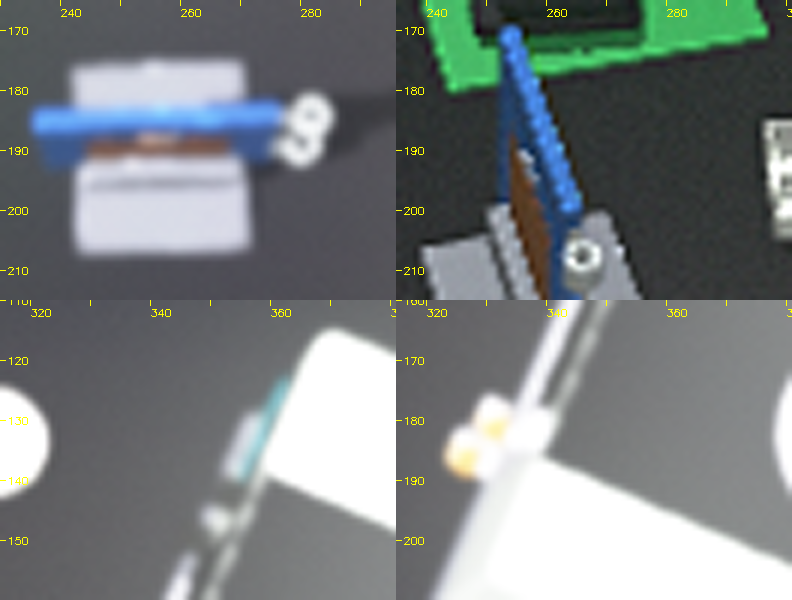

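The door stands in the small grey stand, confirmed in the crop. Its top edge runs from (234,185.5) to (275,183.5) and the upper knuckle is at (280,184). The pins are at about (331,179) for the upper and (326,185) for the lower.

Run:
```python
from h import *
c=cam('top'); p=lambda n,v:print(n,np.round(v,4))
p('free top',atz(c,(234,185.5),.158)); p('hinge top',atz(c,(275,183.5),.158)); p('knuck',atz(c,(280.3,184),.143))
p('low pin',atz(c,(326.5,185.5),.08)); p('up pin',atz(c,(331.5,179.5),.18))
# analyser: model outline overlay fit: top corners in zoomed px /1.5625
pts={'F+':(575,182),'B+':(714,238),'B-':(660,383),'F-':(505,330)}
for k,v in pts.items(): p(k,atz(c,np.array(v)/1.5625,.2))
cs=cam('side')
p('side knuck',proj(cs,atz(c,(280.3,184),.143))) 
s=bot.get_state(); print(R.from_rotvec(s['ee_rot']).as_matrix().round(3))
```

```text
free top [0.5171 0.2657 0.158 ]
hinge top [0.5226 0.1351 0.158 ]
knuck [0.5232 0.1174 0.143 ]
low pin [ 0.5271 -0.0406  0.08  ]
up pin [ 0.5305 -0.0417  0.18  ]
F+ [ 0.7279 -0.1594  0.2   ]
B+ [ 0.6104 -0.4329  0.2   ]
B- [ 0.3228 -0.3092  0.2   ]
F- [ 0.4286 -0.0101  0.2   ]
side knuck [[264.4312 206.1249]]
[[-0.947  0.321 -0.   ]
 [ 0.321  0.947 -0.001]
 [-0.    -0.001 -1.   ]]
```

Emit:
move_arm --deltas '[[[-0.97,-0.68,0,0,0,0],[-0.97,-0.68,0,0,0,0],[-0.97,-0.68,0,0,0,0],[-0.97,-0.68,0,0,0,0],[-0.97,-0.68,0,0,0,0],[-0.97,-0.68,0,0,0,0],[-0.97,-0.68,0,0,0,0],[-0.97,-0.68,0,0,0,0],[-0.97,-0.68,0,0,0,0],[-0.97,-0.68,0,0,0,0]]]' --fingers 100

```text
time_s: 1.15
tool_pos: [0.3491, 0.4235, 0.2391]
ee_rot: [-0.511, -3.1, 0.001]
wrist_force: [1.0, -0.3, 0.1]
opening: 1.001
```

Emit:
move_arm --deltas '[[[-0.97,-0.68,0,0,0,0],[-0.97,-0.68,0,0,0,0],[-0.97,-0.68,0,0,0,0],[-0.97,-0.68,0,0,0,0],[-0.97,-0.68,0,0,0,0],[-0.97,-0.68,0,0,0,0],[-0.97,-0.68,0,0,0,0],[-0.97,-0.68,0,0,0,0],[-0.97,-0.68,0,0,0,0],[-0.97,-0.68,0,0,0,0]]]'

```text
time_s: 2.15
tool_pos: [0.4892, 0.2325, 0.2391]
ee_rot: [-0.511, -3.099, 0.0]
wrist_force: [-0.3, -0.3, 0.2]
opening: 0.999
```

Emit:
move_arm --deltas '[[[-0.97,-0.68,0,0,0,-1],[0,0,0,0,0,-1],[0,0,0,0,0,-1],[0,0,0,0,0,-1],[0,0,0,0,0,-1],[0,0,0,0,0,-1],[0,0,0,0,0,-1],[0,0,0,0,0,-1],[0,0,0,0,0,-1],[0,0,0,0,0,-1]]]'

```text
time_s: 3.15
tool_pos: [0.5026, 0.2142, 0.239]
ee_rot: [1.608, -2.698, -0.0]
wrist_force: [0.3, 0.0, -0.3]
opening: 1.0
```

```bash
cat > st.py <<'E'
from h import *
s=bot.get_state(); M=R.from_rotvec(s['ee_rot']).as_matrix()
print(s['time_s'],'q',np.round(s['qpos'],3),'\npos',np.round(s['tool_pos'],4),'xang',np.degrees(np.arctan2(M[1,0],M[0,0])).round(2),'z',M[:,2].round(4),'F',np.round(s['wrist_force'],2),'M',np.round(s['moment'],3),'op',round(s['opening'],3))
E
python3 st.py
```

```text
3.15 q [-0.649  0.099  0.212  1.719 -0.021  1.327  2.213] 
pos [0.5026 0.2142 0.239 ] xang -118.39 z [-5.e-04 -2.e-04 -1.e+00] F [ 0.26  0.05 -0.29] M [-0.033  0.029 -0.02 ] op 1.0
```

Emit:
move_arm --deltas '[[[0,0,0,0,0,-0.96],[0,0,0,0,0,-0.96],[0,0,0,0,0,-0.96],[0,0,0,0,0,-0.97],[0.5,-0.42,0,0,0,0],[0.5,-0.42,0,0,0,0],[0,0,0,0,0,0]]]'

```text
time_s: 3.85
tool_pos: [0.5206, 0.1888, 0.2372]
ee_rot: [2.151, -2.282, 0.004]
wrist_force: [0.6, -0.3, 0.2]
opening: 1.002
```

```bash
python3 st.py
python3 - <<'E'
from h import *
i=bot.get_image('wrist')[:,:,::-1]; cv2.imwrite('pics/w1.png',i)
cv2.imwrite('pics/w1b.png',cv2.resize(i,None,fx=1.5,fy=1.5))
E
```

```text
3.85 q [-0.393  0.122 -0.006  1.695  0.005  1.329  2.682] 
pos [0.5206 0.1888 0.2372] xang -93.39 z [-0.002  -0.0054 -1.    ] F [ 0.65 -0.28  0.23] M [-0.019  0.001 -0.024] op 1.002
```

View pics/w1b.png

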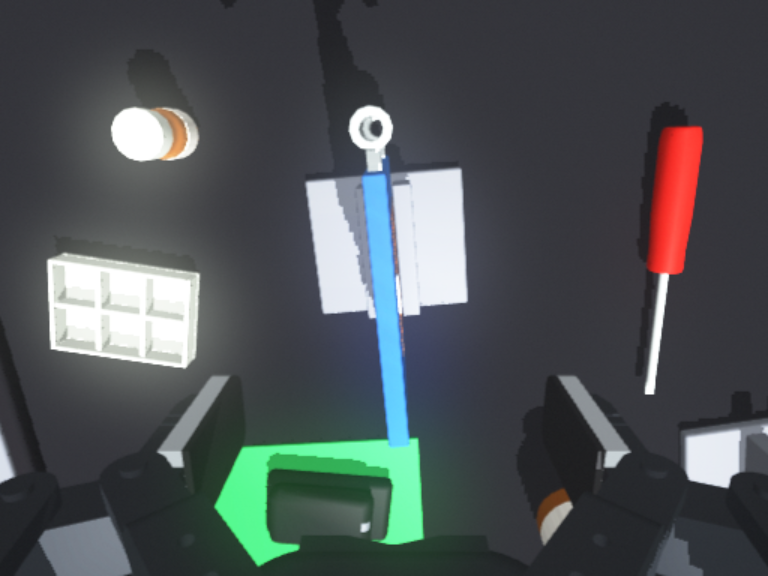

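The wrist view shows the door's top edge from (375,172) to (398,444) in the 1.5x picture, with the upper knuckle at (370,127) and its bore visible. Joint 7 has reached its limit about 5° short of the door's yaw, so I'll work out a better grip point.

Run:
```python
from h import *
s=bot.get_state(); c=cam('wrist',s)
h,f,k=[atz(c,np.array(u)/1.5,z) for u,z in(((375.5,172),.158),((398.5,444),.158),((370.5,127),.143))]
print(h.round(4),f.round(4),k.round(4),np.linalg.norm(h-f))
d=(f-h)/np.linalg.norm(f-h); print('yaw',np.degrees(np.arctan2(-d[0],d[1])))
d2=(f-k); print('yaw2',np.degrees(np.arctan2(-d2[0],d2[1])))
m=(h+f)/2
for y in(-.006,.01,.02,.03,.04):
    g=m+d*y; az=np.degrees(np.arctan2(g[1],g[0])); print(y,g.round(4),'xang at q7=2.67:',az+153-267+0.0)
M=R.from_rotvec(s['ee_rot']).as_matrix(); g=m+d*.024; print((M.T@(g-s['tool_pos'])*1000).round(1))
```

```text
[0.5227 0.1326 0.158 ] [0.5205 0.262  0.158 ] [0.5241 0.1148 0.143 ] 0.12940916908125785
yaw 1.0031222720630482
yaw2 1.4196005248452057
-0.006 [0.5217 0.1913 0.158 ] xang at q7=2.67: -93.86480110198579
0.01 [0.5214 0.2073 0.158 ] xang at q7=2.67: -92.32105407972972
0.02 [0.5212 0.2173 0.158 ] xang at q7=2.67: -91.37175615435757
0.03 [0.5211 0.2273 0.158 ] xang at q7=2.67: -90.43476596055547
0.04 [0.5209 0.2373 0.158 ] xang at q7=2.67: -89.51033699913071
[-31.3   0.1  79.1]
```

Emit:
move_arm --deltas '[[[-0.8,0,0,0,0,0],[-0.8,0,0,0,0,0],[0,0,0,0,0,-0.3],[0,0,0,0,0,0],[0,0,0,0,0,0]]]'

```text
time_s: 4.4
tool_pos: [0.5199, 0.2265, 0.2372]
ee_rot: [2.208, -2.228, 0.001]
wrist_force: [0.3, 0.1, -0.3]
opening: 1.002
```

```bash
python3 st.py
python3 - <<'E'
from h import *
s=bot.get_state();M=R.from_rotvec(s['ee_rot']).as_matrix();h=np.array([.5227,.1326,.158]);f=np.array([.5205,.262,.158]);d=(f-h)/np.linalg.norm(f-h)
print('to grip y25', (M.T@((h+f)/2+.025*d-s['tool_pos'])*1000).round(1)); a=np.radians(-88.9);x=np.array([np.cos(a),np.sin(a),0]);z=np.array([0,0,-1.]);D=np.c_[x,np.cross(z,x),z]
print('rot units',(np.degrees(R.from_matrix(M.T@D).as_rotvec())/8).round(3))
E
```

```text
4.4 q [-0.415  0.151 -0.049  1.662  0.01   1.333  2.667] 
pos [0.5199 0.2265 0.2372] xang -90.5 z [-0.0027 -0.0037 -1.    ] F [ 0.34  0.12 -0.25] M [ 0.092 -0.015  0.008] op 1.002
to grip y25 [ 3.9 -1.6 79.2]
rot units [ 0.02  -0.026 -0.2  ]
```

Emit:
move_arm --deltas '[[[0.1,-0.08,0,0.02,-0.026,-0.05],[0,0,1,0,0,0],[0,0,1,0,0,0],[0,0,1,0,0,0],[0,0,1,0,0,0],[0,0,0.7,0,0,0],[0,0,0.36,0,0,0],[0,0,0,0,0,0]]]'

```text
time_s: 5.2
tool_pos: [0.5215, 0.2226, 0.1353]
ee_rot: [2.217, -2.224, -0.0]
wrist_force: [-0.1, 0.3, -0.2]
opening: 1.0
```

Emit:
move_arm --deltas '[[[0,0,0,0,0,0],[0,0,0,0,0,0],[0,0,0,0,0,0],[0,0,0,0,0,0],[0,0,0,0,0,0],[0,0,0,0,0,0],[0,0,0,0,0,0]]]' --fingers 0

```text
time_s: 5.9
tool_pos: [0.5227, 0.2231, 0.1366]
ee_rot: [-2.217, 2.223, -0.002]
wrist_force: [1.2, 0.4, 0.5]
opening: 0.109
```

```bash
python3 st.py
```

```text
5.9 q [-0.384  0.223 -0.075  1.786  0.019  1.132  2.673] 
pos [0.5227 0.2231 0.1366] xang -90.16 z [ 2.3e-03  2.0e-04 -1.0e+00] F [1.18 0.39 0.53] M [-0.014 -0.641  0.065] op 0.109
```

Emit:
move_arm --deltas '[[[0,0,-0.3,0,0,0],[0,0,-0.6,0,0,0],[0,0,-0.6,0,0,0],[0,0,-0.6,0,0,0],[0,0,-0.8,0,0,0],[0,0,-0.8,0,0,0],[0,0,0,0,0,0]]]'

```text
time_s: 6.6
tool_pos: [0.5223, 0.2239, 0.2133]
ee_rot: [-2.216, 2.222, -0.001]
wrist_force: [-0.5, -0.4, -2.3]
opening: 0.106
```

```bash
python3 st.py
python3 - <<'E'
from h import *
i=bot.get_image('wrist')[:,:,::-1]; cv2.imwrite('pics/w2.png',i)
cv2.imwrite('pics/w2b.png',cv2.resize(i,None,fx=1.5,fy=1.5))
E
```

```text
6.6 q [-0.371  0.163 -0.09   1.697  0.015  1.279  2.675] 
pos [0.5223 0.2239 0.2133] xang -90.16 z [ 0.0029  0.0019 -1.    ] F [-0.55 -0.4  -2.28] M [ 0.1   -0.036  0.043] op 0.106
```

View pics/w2b.png

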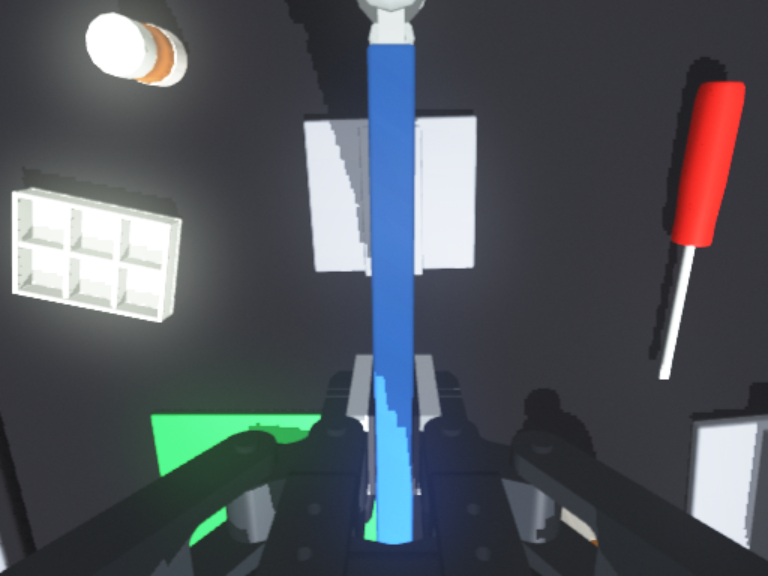

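The door is clear of the stand, held square, with its top edge running (392,44)–(392,540) in the 1.5x picture. The knuckle is cut off at the top edge of the picture. Next I'll turn the door to the open yaw and stand off so the wrist camera sees the pins beside it.

Emit:
move_arm --deltas '[[[0,0,-1,0,0,0.97],[0,0,-1,0,0,0.97],[0,0,-1,0,0,0.97],[0.8,-0.98,-0.8,0,0,0],[0.8,-0.98,0,0,0,0],[0.8,-0.98,0,0,0,0],[0.8,-0.98,0,0,0,0],[0.8,-0.98,0,0,0,0],[0.8,-0.98,0,0,0,0],[0.8,-0.98,0,0,0,0]]]'

```text
time_s: 7.65
tool_pos: [0.6025, 0.065, 0.2849]
ee_rot: [1.723, -2.624, -0.002]
wrist_force: [0.1, -1.3, -2.6]
opening: 0.108
```

Emit:
move_arm --deltas '[[[0.8,-0.98,0,0,0,0],[0,0,0,0,0,0],[0,0,0,0,0,0]]]'

```text
time_s: 7.95
tool_pos: [0.614, 0.0429, 0.2849]
ee_rot: [1.721, -2.626, -0.003]
wrist_force: [0.1, 0.9, -2.9]
opening: 0.102
```

```bash
python3 st.py
python3 - <<'E'
from h import *
i=bot.get_image('wrist')[:,:,::-1]; cv2.imwrite('pics/w3.png',i)
cv2.imwrite('pics/w3b.png',cv2.resize(i,None,fx=1.5,fy=1.5,interpolation=cv2.INTER_CUBIC))
E
```

```text
7.95 q [-0.179  0.23   0.08   1.475 -0.019  1.44   2.632] 
pos [0.614  0.0429 0.2849] xang -113.53 z [-2.8e-03  2.0e-04 -1.0e+00] F [ 0.13  0.94 -2.94] M [ 0.129 -0.018  0.029] op 0.102
```

View pics/w3b.png

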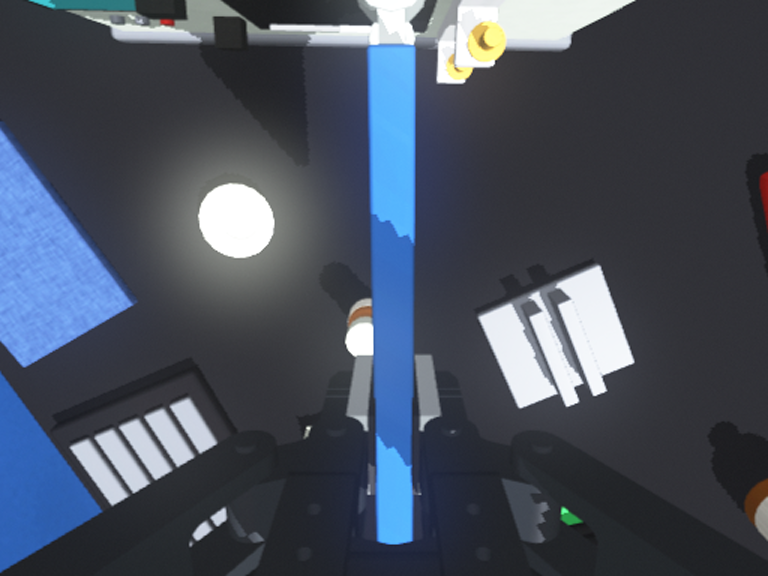

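The pins are clear, with the upper one at (487,41) and the lower one at (458,67) in the 1.5x picture. The rubber stops are near (230,32), and the front face is nearly square to the door. I'll enlarge the pins and the visible knuckle rim.

Run:
```python
from h import *
i=cv2.imread('pics/w3.png')
cv2.imwrite('pics/c2.png',crop(i,230,0,110,66,7))
hsv=cv2.cvtColor(i,cv2.COLOR_BGR2HSV)[:70,280:350]
m=((hsv[...,0]>12)&(hsv[...,0]<35)&(hsv[...,1]>90)).astype(np.uint8)
n,l,st,ce=cv2.connectedComponentsWithStats(m)
for k in range(1,n):
    if st[k,4]>20: print(st[k],ce[k]+[280,0])
```

```text
[ 32  15  25  26 519] [324.01156069  27.61271676]
[ 18  36  18  17 142] [304.93661972  46.41549296]
```

View pics/c2.png

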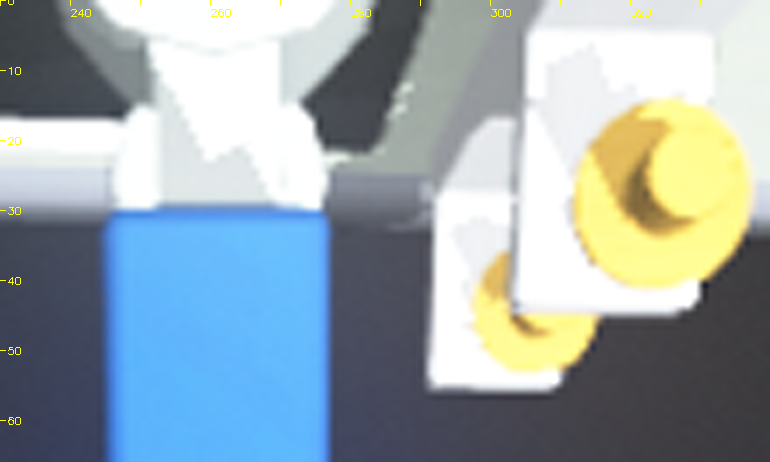

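Run:
```python
from h import *
s=bot.get_state();c=cam('wrist',s);M=R.from_rotvec(s['ee_rot']).as_matrix();t=np.array(s['tool_pos'])
T=lambda P:(M.T@(P-t)*1000).round(2)
for n,uv,z in(('up pin',(328.6,24.6),.18),('up washer',(324.7,27.7),.165),('lo washer',(306.6,43.8),.065)):
    P=atz(c,uv,z); print(n,P.round(4),'tool',T(P))
dt=t[2]+.0214
for n,uv,z in(('panel end',(261.1,29.7),dt),('panel free',(262.7,361),dt),('knuckle near rim',(260.7,6.7),dt-.015)):
    P=atz(c,uv,z); print(n,'tool',T(P))
cd=M@np.array([1,0,0]);print(M.round(4))
# base front edge of analyser (orig px) two points, z=0..?
a,b=[atz(c,np.array(u)/1.5,.0) for u in((113,42),(568,50))]; print(a.round(3),b.round(3),np.degrees(np.arctan2(*(a-b)[[1,0]])))
```

```text
up pin [ 0.5296 -0.041   0.18  ] tool [111.65  43.31 105.27]
up washer [ 0.5293 -0.0413  0.165 ] tool [111.94  43.41 120.27]
lo washer [ 0.529  -0.0411  0.065 ] tool [111.84  43.49 220.27]
panel end tool [ 91.57   0.4  -21.38]
panel free tool [-33.62   0.82 -21.41]
knuckle near rim tool [100.72   0.24  -6.38]
[[-3.974e-01 -9.176e-01 -2.300e-03]
 [-9.177e-01  3.974e-01  8.000e-04]
 [ 2.000e-04  2.400e-03 -1.000e+00]]
[ 0.751 -0.162  0.   ] [ 0.441 -0.022  0.   ] -24.382634941222964
```

Three features at different heights agree on the pin axis to 0.2 mm in the tool frame (111.8, 43.4). The knuckle axis lies at (109.9, 0.3). I'll descend beside the pins, then slide over them with about 11 mm to spare.

Emit:
move_arm --deltas '[[[0,0,1,0,0,0],[0,0,1,0,0,0],[0,0,1,0,0,0],[0,0,0.9,0,0,0],[0,0.5,0,0,0,0],[0,0.5,0,0,0,0],[0,0.5,0,0,0,0],[0.1,0.6,0,0,0,0],[0,0,0,0,0,0],[0,0,0,0,0,0]]]'

```text
time_s: 9.0
tool_pos: [0.5756, 0.0581, 0.2091]
ee_rot: [-1.723, 2.625, -0.002]
wrist_force: [0.3, -1.4, -2.9]
opening: 0.108
```

```bash
cat > tgt.py <<'E'
from h import *
import sys
# pin axis xy in world (wrist-cam frame), knuckle axis in tool (109.9,0.3), wanted xang
pin=np.array([.5293,-.0412]); k=np.array([.1099,.0003])
s=bot.get_state();M=R.from_rotvec(s['ee_rot']).as_matrix();t=np.array(s['tool_pos'])
kw=t+M@np.array([k[0],k[1],.1136-.0])  # door_axis point
e=M.T@np.array([*(pin-kw[:2]),0]); print('axis z',kw[2].round(4),'err tool mm',(e*1000).round(2)[:2],'units',(e/.02).round(3)[:2])
a=np.radians(-113.5);x=np.array([np.cos(a),np.sin(a),0]);z=np.array([0,0,-1.]);D=np.c_[x,np.cross(z,x),z]
print('rot units',(np.degrees(R.from_matrix(M.T@D).as_rotvec())/8).round(3))
E
python3 st.py; python3 tgt.py
python3 - <<'E'
from h import *
a=[crop(bot.get_image('side')[:,:,::-1],225,195,76,60,5),crop(bot.get_image('wrist')[:,:,::-1],220,0,76,60,5)]
cv2.imwrite('pics/c3.png',np.hstack(a))
E
```

```text
9.0 q [-0.2    0.184  0.06   1.681 -0.011  1.275  2.595] 
pos [0.5756 0.0581 0.2091] xang -113.43 z [ 2.1e-03 -1.0e-04 -1.0e+00] F [ 0.3  -1.39 -2.86] M [ 0.048 -0.038 -0.039] op 0.108
axis z 0.0954 err tool mm [-0.28  2.88] units [-0.014  0.144]
rot units [-0.014  0.006  0.009]
```

View pics/c3.png

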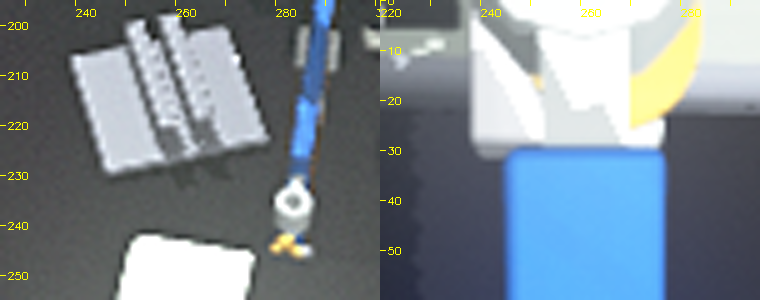

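Emit:
move_arm --deltas '[[[-0.014,0.144,0,0,0,0],[0,0,0.2,0,0,0],[0,0,0.2,0,0,0],[0,0,0.1,0,0,0],[0,0,0,0,0,0],[0,0,0,0,0,0]]]'

```text
time_s: 9.7
tool_pos: [0.5729, 0.0594, 0.198]
ee_rot: [1.724, -2.626, 0.0]
wrist_force: [0.3, -0.2, -2.8]
opening: 0.108
```

```bash
python3 st.py; python3 tgt.py
python3 - <<'E'
from h import *
i=bot.get_image('wrist')[:,:,::-1];cv2.imwrite('pics/w4.png',i)
E
```

```text
9.7 q [-0.201  0.187  0.059  1.7   -0.011  1.255  2.592] 
pos [0.5729 0.0594 0.198 ] xang -113.45 z [ 1.e-04 -3.e-04 -1.e+00] F [ 0.32 -0.21 -2.8 ] M [ 0.103 -0.098  0.015] op 0.108
axis z 0.0845 err tool mm [-0.28 -0.26] units [-0.014 -0.013]
rot units [-0.001 -0.002  0.006]
```

Emit:
move_arm --deltas '[[[-0.008,-0.008,0.1,0,0,0],[0,0,0.05,0,0,0],[0,0,0.05,0,0,0],[0,0,0.05,0,0,0],[0,0,0.05,0,0,0],[0,0,0,0,0,0]]]'

```text
time_s: 10.35
tool_pos: [0.5731, 0.0594, 0.192]
ee_rot: [1.724, -2.626, 0.001]
wrist_force: [-0.0, -0.2, -2.4]
opening: 0.105
```

```bash
python3 st.py; python3 tgt.py
```

```text
10.35 q [-0.201  0.192  0.059  1.707 -0.011  1.243  2.592] 
pos [0.5731 0.0594 0.192 ] xang -113.45 z [ 0.e+00 -4.e-04 -1.e+00] F [-0.05 -0.2  -2.43] M [ 0.002 -0.023  0.066] op 0.105
axis z 0.0784 err tool mm [-0.23 -0.17] units [-0.012 -0.008]
rot units [-0.001 -0.002  0.007]
```

Emit:
move_arm --deltas '[[[0,0,0.05,0,0,0],[0,0,0.05,0,0,0],[0,0,0.05,0,0,0],[0,0,0,0,0,0]]]'

```text
time_s: 10.75
tool_pos: [0.5731, 0.0595, 0.189]
ee_rot: [1.724, -2.626, 0.001]
wrist_force: [-0.3, -1.0, -2.9]
opening: 0.108
```

```bash
python3 st.py; python3 tgt.py
```

```text
10.75 q [-0.201  0.194  0.058  1.711 -0.011  1.238  2.592] 
pos [0.5731 0.0595 0.189 ] xang -113.44 z [ 1.e-04 -4.e-04 -1.e+00] F [-0.3  -0.98 -2.93] M [-0.062 -0.035  0.002] op 0.108
axis z 0.0754 err tool mm [-0.17 -0.14] units [-0.008 -0.007]
rot units [-0.002 -0.002  0.008]
```

The knuckles are about 4.6 mm below the pin tops with no extra force, so they appear to be on. I'll keep going gently.

Emit:
move_arm --deltas '[[[0,0,0.07,0,0,0],[0,0,0.07,0,0,0],[0,0,0.07,0,0,0],[0,0,0.07,0,0,0],[0,0,0.05,0,0,0],[0,0,0,0,0,0]]]'

```text
time_s: 11.35
tool_pos: [0.5731, 0.0594, 0.1823]
ee_rot: [1.724, -2.626, 0.0]
wrist_force: [-0.3, -0.3, -2.4]
opening: 0.105
```

```bash
python3 st.py; python3 tgt.py
```

```text
11.35 q [-0.201  0.198  0.058  1.719 -0.012  1.225  2.592] 
pos [0.5731 0.0594 0.1823] xang -113.44 z [ 0.e+00 -4.e-04 -1.e+00] F [-0.28 -0.28 -2.35] M [-0.142 -0.066  0.074] op 0.105
axis z 0.0688 err tool mm [-0.2  -0.17] units [-0.01  -0.009]
rot units [-0.001 -0.002  0.007]
```

Emit:
move_arm --deltas '[[[0,0,0.05,0,0,0],[0,0,0.05,0,0,0],[0,0,0.04,0,0,0],[0,0,0,0,0,0]]]'

```text
time_s: 11.75
tool_pos: [0.5731, 0.0594, 0.1796]
ee_rot: [1.724, -2.626, 0.001]
wrist_force: [-0.2, -1.9, -2.7]
opening: 0.105
```

```bash
python3 st.py; python3 tgt.py
```

```text
11.75 q [-0.201  0.2    0.058  1.722 -0.012  1.22   2.593] 
pos [0.5731 0.0594 0.1796] xang -113.45 z [ 2.e-04 -4.e-04 -1.e+00] F [-0.16 -1.87 -2.72] M [-0.153 -0.062  0.024] op 0.105
axis z 0.066 err tool mm [-0.2  -0.13] units [-0.01  -0.006]
rot units [-0.002 -0.002  0.007]
```

Emit:
move_arm --deltas '[[[0,0,0.02,0,0,0],[0,0,0.02,0,0,0],[0,0,0.02,0,0,0],[0,0,0,0,0,0]]]'

```text
time_s: 12.15
tool_pos: [0.5732, 0.0595, 0.1786]
ee_rot: [-1.724, 2.626, -0.001]
wrist_force: [-0.0, -1.6, -2.2]
opening: 0.107
```

```bash
python3 st.py; python3 tgt.py
```

```text
12.15 q [-0.201  0.201  0.058  1.723 -0.012  1.217  2.593] 
pos [0.5732 0.0595 0.1786] xang -113.45 z [ 4.e-04 -3.e-04 -1.e+00] F [-0.04 -1.59 -2.15] M [-0.245 -0.068  0.07 ] op 0.107
axis z 0.065 err tool mm [-0.13 -0.07] units [-0.006 -0.003]
rot units [-0.003 -0.001  0.007]
```

Emit:
move_arm --deltas '[[[0,0,0.02,0,0,0],[0,0,0.02,0,0,0],[0,0,0,0,0,0]]]'

```text
time_s: 12.45
tool_pos: [0.5733, 0.0596, 0.1782]
ee_rot: [-1.724, 2.626, -0.001]
wrist_force: [0.2, -1.0, 0.4]
opening: 0.106
```

```bash
python3 st.py
```

```text
12.45 q [-0.201  0.201  0.058  1.724 -0.012  1.216  2.593] 
pos [0.5733 0.0596 0.1782] xang -113.44 z [ 8.e-04 -2.e-04 -1.e+00] F [ 0.2  -0.97  0.42] M [-0.4    0.145  0.023] op 0.106
```

Fz has risen by about 3 N, the door's weight, at exactly the home height (axis z 0.065), so both knuckles are seated. Now I'll release, go up, and look.

Emit:
move_arm --deltas '[[[0,0,0,0,0,0],[0,0,0,0,0,0],[0,0,0,0,0,0],[0,0,0,0,0,0],[0,0,-0.3,0,0,0],[0,0,-0.7,0,0,0],[0,0,-1,0,0,0],[0,0,-1,0,0,0],[0,0,0,0,0,0]]]' --fingers 40

```text
time_s: 13.35
tool_pos: [0.5753, 0.0598, 0.2423]
ee_rot: [-1.72, 2.621, -0.005]
wrist_force: [0.3, 0.1, 0.1]
opening: 0.398
```

```bash
python3 st.py
python3 - <<'E'
from h import *
w=bot.get_image('wrist')[:,:,::-1];cv2.imwrite('pics/w5.png',w)
t=bot.get_image('side')[:,:,::-1]; cv2.imwrite('pics/s5.png',t)
cv2.imwrite('pics/c5.png',np.hstack([crop(w,200,0,130,200,3),crop(t,250,150,80,120,5)]))
E
```

```text
13.35 q [-0.203  0.161  0.06   1.641 -0.01   1.333  2.591] 
pos [0.5753 0.0598 0.2423] xang -113.45 z [ 0.0076  0.001  -1.    ] F [0.34 0.13 0.13] M [ 0.022 -0.014  0.02 ] op 0.398
```

View pics/c5.png

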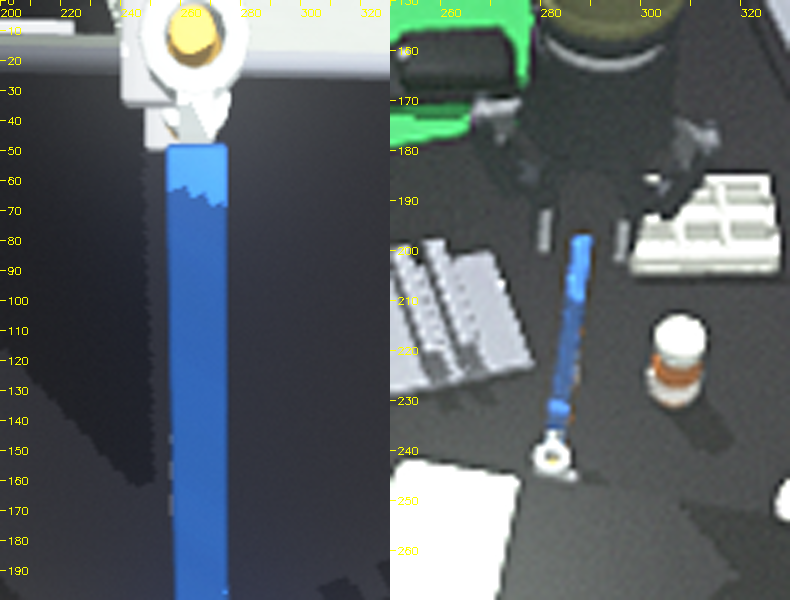

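The brass pin shows inside the upper bore at (263,11) in the wrist view, and the door stands home and upright. Next I'll shut the fingers, go round to the outer face near the free edge, and descend.

Emit:
move_arm --deltas '[[[-0.35,0.9,0,0,0,0],[-0.35,0.9,0,0,0,0],[0,0,0,0,0,0],[0,0,0,0,0,0],[0,0,0.7,0,0,0],[0,0,0.9,0,0,0],[0,0,0.9,0,0,0],[0,0,0.7,0,0,0],[0,0,0,0,0,0]]]' --fingers 0

```text
time_s: 14.35
tool_pos: [0.5442, 0.0856, 0.1706]
ee_rot: [1.72, -2.623, -0.002]
wrist_force: [0.1, 0.3, -0.4]
opening: -0.0
```

```bash
python3 st.py; python3 tgt.py
```

```text
14.35 q [-0.235  0.16   0.034  1.788 -0.005  1.199  2.531] 
pos [0.5442 0.0856 0.1706] xang -113.5 z [-0.0048 -0.0016 -1.    ] F [ 0.09  0.31 -0.41] M [ 0.012  0.021 -0.02 ] op -0.0
axis z 0.0573 err tool mm [ 11.98 -37.67] units [ 0.599 -1.883]
rot units [ 0.027 -0.024 -0.   ]
```

Emit:
move_arm --deltas '[[[0,-0.25,0,0.027,-0.024,0],[0,-0.25,0,0,0,0],[-0.079,-0.429,0,0,0,0.5],[-0.079,-0.429,0,0,0,0.5],[-0.079,-0.429,0,0,0,0.5],[-0.079,-0.429,0,0,0,0.5],[-0.079,-0.429,0,0,0,0.5],[-0.079,-0.429,0,0,0,0.5],[-0.079,-0.429,0,0,0,0.5],[-0.079,-0.429,0,0,0,0.5]]]'

```text
time_s: 15.35
tool_pos: [0.6177, 0.051, 0.1752]
ee_rot: [-0.926, 2.994, -0.001]
wrist_force: [0.4, -0.2, -0.3]
opening: 0.003
```

```bash
python3 st.py; python3 tgt.py|head -1
```

```text
15.35 q [-0.229  0.287  0.125  1.627 -0.038  1.223  2.075] 
pos [0.6177 0.051  0.1752] xang -145.61 z [ 0.0073  0.0015 -1.    ] F [ 0.39 -0.17 -0.29] M [-0.011 -0.03  -0.032] op 0.003
axis z 0.0608 err tool mm [ 15.87 -26.15] units [ 0.793 -1.308]
```

Emit:
move_arm --deltas '[[[-0.075,-0.45,0,0,0,0.5],[-0.075,-0.45,0,0,0,0.5],[-0.075,-0.45,0,0,0,0.5],[-0.075,-0.45,0,0,0,0.5],[-0.075,-0.45,0,0,0,0.5],[-0.07,-0.45,0,0,0,0.5],[-0.07,-0.45,0,0,0,0.5],[-0.07,-0.45,0,0,0,0.5],[0,0,0,0,0,0]]]'

```text
time_s: 16.25
tool_pos: [0.6531, -0.0133, 0.1752]
ee_rot: [-0.066, 3.134, -0.0]
wrist_force: [-0.2, -0.2, -0.7]
opening: -0.002
```

```bash
python3 st.py; python3 tgt.py|head -1
python3 - <<'E'
from h import *
w=bot.get_image('wrist')[:,:,::-1];cv2.imwrite('pics/w6.png',w)
t=bot.get_image('top')[:,:,::-1]; cv2.imwrite('pics/t6.png',t)
cv2.imwrite('pics/c6.png',np.hstack([crop(w,120,0,300,300,2,20),cv2.resize(crop(t,310,110,60,100,4),None,fx=.83,fy=1)[:600] if 0 else np.pad(crop(t,320,110,50,100,4),((0,200),(0,0),(0,0)))]))
E
```

```text
16.25 q [-0.205  0.359  0.235  1.542 -0.087  1.244  1.655] 
pos [ 0.6531 -0.0133  0.1752] xang -177.6 z [ 7.2e-03 -1.0e-04 -1.0e+00] F [-0.2  -0.24 -0.67] M [-0.061  0.051 -0.053] op -0.002
axis z 0.0608 err tool mm [ 15.77 -22.91] units [ 0.788 -1.145]
```

View pics/c6.png

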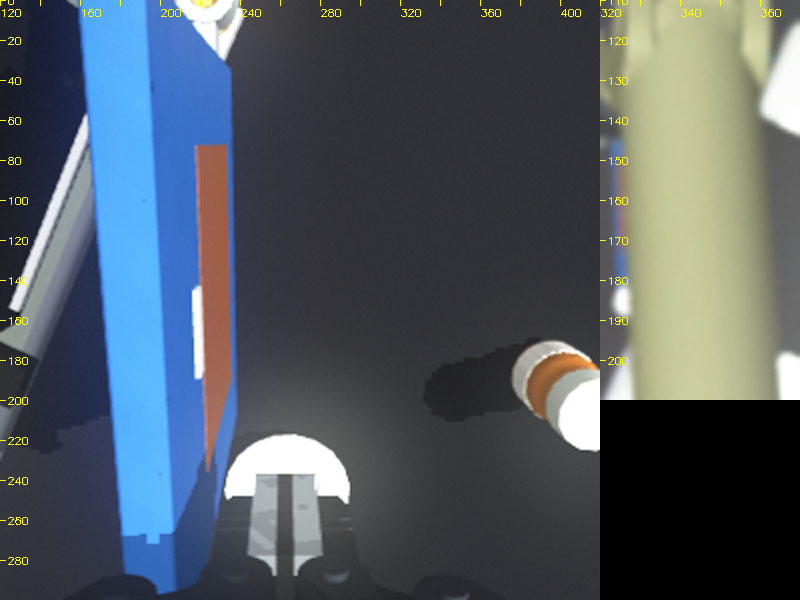

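The fingers are following the outer face: door top edge about (200,240), fingers (265,250). The door has coasted slightly ahead and is about 25° from shut. I'll slow down for the rest.

Emit:
move_arm --deltas '[[[-0.036,-0.23,0,0,0,0.25],[-0.036,-0.23,0,0,0,0.25],[-0.036,-0.23,0,0,0,0.25],[-0.036,-0.23,0,0,0,0.25],[-0.036,-0.23,0,0,0,0.25],[-0.036,-0.23,0,0,0,0.25],[-0.036,-0.23,0,0,0,0.25],[-0.036,-0.23,0,0,0,0.25],[-0.036,-0.23,0,0,0,0.25],[-0.036,-0.23,0,0,0,0.25]]]'

```text
time_s: 17.35
tool_pos: [0.654, -0.0577, 0.1741]
ee_rot: [0.48, 3.1, 0.003]
wrist_force: [-0.3, 0.4, 0.0]
opening: -0.002
```

```bash
python3 st.py; python3 tgt.py|head -1
python3 - <<'E'
from h import *
w=bot.get_image('wrist')[:,:,::-1];cv2.imwrite('pics/w7.png',w)
hsv=cv2.cvtColor(w,cv2.COLOR_BGR2HSV)
m=(hsv[...,0]>100)&(hsv[...,0]<118)&(hsv[...,1]>120)&(hsv[...,2]>200)
for r in(20,60,100,150,200,240,260):
    x=np.flatnonzero(m[r,80:300])+80; print(r,(x.min(),x.max()) if len(x) else None)
E
```

```text
17.35 q [-0.19   0.372  0.306  1.534 -0.118  1.248  1.396] 
pos [ 0.654  -0.0577  0.1741] xang 162.39 z [ 0.0052  0.0014 -1.    ] F [-0.3   0.36  0.01] M [ 0.007  0.016 -0.024] op -0.002
axis z 0.06 err tool mm [ 14.44 -22.6 ] units [ 0.722 -1.13 ]
20 (np.int64(169), np.int64(201))
60 (np.int64(173), np.int64(204))
100 (np.int64(178), np.int64(208))
150 (np.int64(183), np.int64(225))
200 (np.int64(189), np.int64(216))
240 (np.int64(193), np.int64(220))
260 (np.int64(196), np.int64(221))
```

```bash
cat > door.py <<'E'
from h import *
def run(p):
    s=bot.get_state();w=bot.get_image('wrist')[:,:,::-1];cv2.imwrite(p,w);c=cam('wrist',s)
    hsv=cv2.cvtColor(w,cv2.COLOR_BGR2HSV)
    m=(hsv[...,0]>100)&(hsv[...,0]<118)&(hsv[...,1]>120)&(hsv[...,2]>200)
    P=[]
    for r in range(40,265,10):
        x=np.flatnonzero(m[r,80:320])+80
        if len(x)>10: P.append(atz(c,(np.median(x),r),.2)[:2])
    P=np.array(P);d=P-P.mean(0);v=np.linalg.svd(d)[2][0];v*=np.sign(-v@R.from_rotvec(s['ee_rot']).as_matrix()[:2,0])
    M=R.from_rotvec(s['ee_rot']).as_matrix()
    n=np.array([v[1],-v[0]]) # door x
    o=-(np.array(s['tool_pos'])[:2]-P.mean(0))@n
    print('door yaw',np.degrees(np.arctan2(-v[0],v[1])).round(2),'tool behind centreline mm',(o*1000).round(1),'rms',np.abs((d@np.array([-v[1],v[0]]))).mean()*1000)
E
python3 -c "import door;door.run('pics/w8.png')"
```

```text
door yaw -106.21 tool behind centreline mm 19.5 rms 0.04635945697054342
```

Emit:
move_arm --deltas '[[[-0.02,-0.14,0,0,0,0.14],[-0.02,-0.14,0,0,0,0.14],[-0.02,-0.14,0,0,0,0.14],[-0.02,-0.13,0,0,0,0.14],[-0.02,-0.12,0,0,0,0.14],[-0.02,-0.08,0,0,0,0.14],[0,-0.05,0,0,0,0],[0,0,0,0,0,0]]]'

```text
time_s: 18.25
tool_pos: [0.6506, -0.0733, 0.1741]
ee_rot: [0.657, 3.067, 0.004]
wrist_force: [-0.0, 0.3, -0.9]
opening: -0.001
```

```bash
python3 st.py;python3 -c "import door;door.run('pics/w9.png')"
```

```text
18.25 q [-0.186  0.371  0.33   1.54  -0.126  1.247  1.312] 
pos [ 0.6506 -0.0733  0.1741] xang 155.83 z [ 0.0051  0.0013 -1.    ] F [-0.04  0.27 -0.94] M [ 0.055 -0.017  0.02 ] op -0.001
door yaw -112.81 tool behind centreline mm 19.0 rms 0.062050639143219774
```

Emit:
move_arm --deltas '[[[0,-0.05,0,0,0,0],[0,-0.05,0,0,0,0],[0,-0.03,0,0,0,0],[0,0,0,0,0,0]]]'

```text
time_s: 18.7
tool_pos: [0.6496, -0.0757, 0.1741]
ee_rot: [0.657, 3.067, 0.004]
wrist_force: [0.4, -0.8, 0.4]
opening: -0.0
```

```bash
python3 st.py;python3 -c "import door;door.run('pics/w10.png')"
```

```text
18.7 q [-0.183  0.369  0.331  1.542 -0.126  1.247  1.316] 
pos [ 0.6496 -0.0757  0.1741] xang 155.83 z [ 0.0051  0.0013 -1.    ] F [ 0.42 -0.77  0.37] M [-0.047 -0.036 -0.037] op -0.0
door yaw -113.89 tool behind centreline mm 18.7 rms 0.07115604601090568
```

Emit:
move_arm --deltas '[[[0,-0.04,0,0,0,0],[0,-0.03,0,0,0,0],[0,0,0,0,0,0]]]'

```text
time_s: 19.05
tool_pos: [0.649, -0.0769, 0.1741]
ee_rot: [0.657, 3.067, 0.004]
wrist_force: [-0.8, 0.1, 0.1]
opening: 0.002
```

```bash
python3 st.py;python3 -c "import door;door.run('pics/w11.png')"
```

```text
19.05 q [-0.182  0.368  0.332  1.543 -0.126  1.246  1.318] 
pos [ 0.649  -0.0769  0.1741] xang 155.83 z [ 0.0051  0.0013 -1.    ] F [-0.77  0.06  0.06] M [ 0.008  0.05  -0.018] op 0.002
door yaw -114.58 tool behind centreline mm 18.8 rms 0.0626987855656046
```

Emit:
move_arm --deltas '[[[0,-0.04,0,0,0,0],[0,-0.03,0,0,0,0],[0,0,0,0,0,0]]]'

```text
time_s: 19.4
tool_pos: [0.6489, -0.0771, 0.174]
ee_rot: [0.655, 3.067, 0.006]
wrist_force: [1.1, 2.5, -0.3]
opening: -0.002
```

```bash
python3 st.py;python3 -c "import door;door.run('pics/w12.png')"
```

```text
19.4 q [-0.181  0.368  0.331  1.544 -0.127  1.246  1.32 ] 
pos [ 0.6489 -0.0771  0.174 ] xang 155.88 z [ 0.0058  0.0024 -1.    ] F [ 1.14  2.51 -0.26] M [ 0.457 -0.222 -0.049] op -0.002
door yaw -114.57 tool behind centreline mm 18.7 rms 0.06093615046581356
```

The stops are reached: the force rose to 2.8 N and the yaw held at -114.6°. One small press more, then I'll back away slowly and go up.

Emit:
move_arm --deltas '[[[0,-0.04,0,0,0,0],[0,0,0,0,0,0],[0,0,0,0,0,0]]]'

```text
time_s: 19.75
tool_pos: [0.6488, -0.0772, 0.1741]
ee_rot: [0.654, 3.067, 0.007]
wrist_force: [1.9, 4.0, -1.9]
opening: 0.0
```

Emit:
move_arm --deltas '[[[0,0.04,0,0,0,0],[0,0.04,0,0,0,0],[0,0.04,0,0,0,0],[0,0.05,0,0,0,0],[0,0.1,0,0,0,0],[0,0.2,0,0,0,0],[0,0.5,0,0,0,0],[0,0,0,0,0,0]]]'

```text
time_s: 20.55
tool_pos: [0.6568, -0.0586, 0.1739]
ee_rot: [0.653, 3.068, 0.006]
wrist_force: [0.1, 0.0, -0.1]
opening: 0.002
```

```bash
python3 st.py;python3 -c "import door;door.run('pics/w13.png')"
```

```text
20.55 q [-0.2    0.38   0.323  1.527 -0.128  1.25   1.292] 
pos [ 0.6568 -0.0586  0.1739] xang 155.98 z [ 0.0053  0.0026 -1.    ] F [ 0.12  0.01 -0.09] M [ 0.097 -0.052  0.016] op 0.002
door yaw -114.18 tool behind centreline mm 38.0 rms 0.05708521920314111
```

Emit:
move_arm --deltas '[[[0,0.4,0,0,0,0],[0,0.4,0,0,0,0],[0,0,-0.8,0,0,0],[0,0,-0.9,0,0,0],[0,0,-0.9,0,0,0],[0,0,-0.9,0,0,0],[0,0,-0.5,0,0,0],[0,0,0,0,0,0],[0,0,0,0,0,0]]]'

```text
time_s: 21.5
tool_pos: [0.6621, -0.0466, 0.254]
ee_rot: [0.657, 3.068, 0.004]
wrist_force: [1.1, 0.1, -0.0]
opening: 0.003
```

```bash
python3 st.py;python3 -c "import door;door.run('pics/w14.png')"
python3 - <<'E'
from h import *
cv2.imwrite('pics/w14b.png',cv2.resize(cv2.imread('pics/w14.png'),None,fx=1.5,fy=1.5,interpolation=cv2.INTER_CUBIC))
E
```

```text
21.5 q [-0.218  0.346  0.328  1.409 -0.113  1.4    1.259] 
pos [ 0.6621 -0.0466  0.254 ] xang 155.84 z [ 0.0049  0.0014 -1.    ] F [ 1.13  0.06 -0.03] M [ 0.027  0.006 -0.01 ] op 0.003
door yaw -114.46 tool behind centreline mm 51.6 rms 0.12277006865853433
```

View pics/w14b.png

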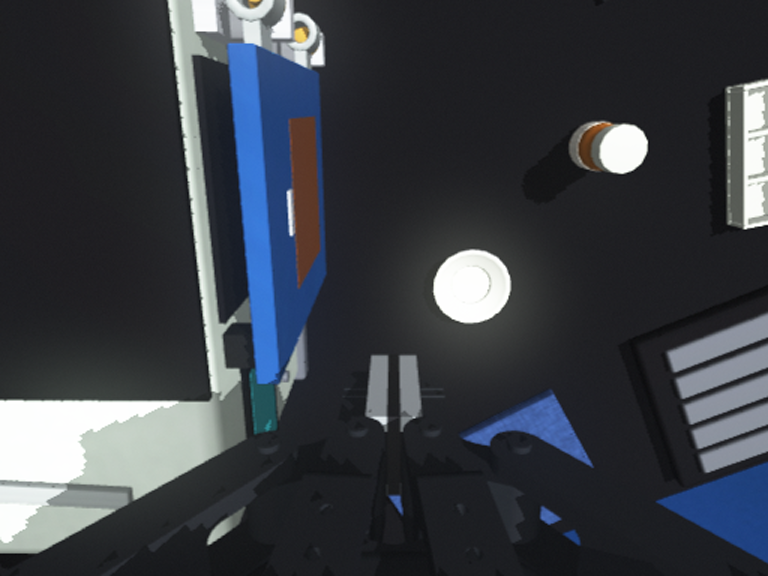

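The door lies parallel to the front, with its inner face on the black stop at (237,345) and brass visible in both knuckles at (255,3) and (300,33). The yaw is -114.5°, unchanged from when it was pressed against the stops, within measuring noise. The arm touches nothing, so I'm handing in.

```bash
python3 -c "
from station import bot
print(bot.job_done())"
```

```text
the job is handed in; nothing more can be done
None
```

The door is hung on both hinge pins and shut against the rubber stops. I handed the job in at about 21.5 s of the 72 s allowed, with the arm clear of everything.

- **Lifting out:** I took the door from the small grey stand and lifted it about 77 mm. Joint 7's limit forced the grip about 27 mm towards the free edge, so the wrist camera could not look down the bores.
- **Finding the pins:** I measured the true pin axis with the wrist camera instead. Three features at different heights agreed to about 0.3 mm.
- **Lowering:** The door stood about 91° open. It went down in steps of 2 mm or less with no sign of catching. It took up its 3 N weight right at the home height, about 65 mm.
- **Shutting:** I let go and pushed the outer face round with closed fingers. At the stops the force rose to under 5 N and the door stopped turning.
- **Last checks:** Brass shows inside both knuckles, and the door lies parallel to the front on the stop. Its yaw read -114.6° pressed, then -114.2° and -114.5° after release. I take that spread as measuring noise of about 0.4°, up to 1 mm at the free edge.
- **Not checked:** Nothing touched the other bench items. The vial, dish and tray looked undisturbed in the last view, but I did not measure the rest again.

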